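# Seat the crane mast in the model's base

### The arm

A 6-joint arm with a two-finger parallel gripper is mounted at the origin on the work surface. World frame = base frame: x ahead of the robot, y to its left, z up, the work surface at z = 0. Lengths are in m, angles in rad, forces in N, time in s.
With the tool pointing down it reaches from about 0.375 to 0.9 m from the base axis. Payload 3.1 kg.
Tool frame: the origin (TCP) lies on the centre line of the jaws, within the pads' length; the fingertips stand ahead of it and the grasp point (between the pads) lies 3 mm ahead of it (robot.tip_reach is the z of the fingertips in the tool frame, in m); z points along the fingers, y is the line along which they close (so a half turn about z gives the same grasp; the last joint's range is limited). The gripper opens to 87 mm and grips with 3 to 60 N. Pads are 19 mm wide; open, the fingers measure 117 mm over their backs; the gripper's body (75 mm by 190 mm) begins 51 mm behind the grasp point.
Start: joints at [0.948, 0.527, 1.433, -0, 1.181, -0.178], TCP at [0.269, 0.564, 0.245] pointing down, gripper open.
Joint ranges: [-3.08, 3.08], [-0.75, 2.2], [0.22, 2.44], [-1.43, 4.57], [0, 2.65], [-2.85, 2.85]. Speed limits (rad/s): [2.79, 2.79, 3.14, 3.14, 3.14, 3.14].

### API

Orientations are given as a unit quaternion [x, y, z, w].
In Python, from rig import sensors, eyes, ticket, robot gives the robot as it stands.
- The arm moves only by the tool drive_tool, never from a script. Its argument "deltas" is a list that holds one entry, the list of rows, each a list of 6 numbers: the shift along the tool's x, y, z in mm, then the turn, a rotation vector about the tool's x, y, z in rad. A call has 1 to 8 rows; each row shifts and turns the commanded pose from where the row before left it, along the tool's axes as they then stand; what a row does not reach is not made up. A row lasts 1/12 s, in which the tool goes at most 41.7 mm and 7.16 degrees, less where a joint would pass 70% of its speed; a pose out of reach is approached as far as the arm can. A call is refused whole if a number of a shift passes 41.7 or a number of a turn 0.125, either way. A call with a gripper value outside its range is refused whole. "gripper" is the opening in per cent of the stroke, from 0 (shut) to 100 (fully open), set as the call begins (left out, the last holds). The fingers move at their own pace and stop on an object; "squeeze" is the grip in N (left out, the last holds). Time passes only in rows, so rows that do not move let the fingers close. It gives the time, the measured TCP pose, the force, the opening and the grip force at its end, in the units of the state.
- sensors.get_obs(): the state, without advancing time (a new reading comes with each control period).
- eyes.camera(name): name is "scene" or "top" or "wrist"; returns a dict with "img" (384x512x3 uint8, red, green, blue), "fov_y" (degrees; the focal length in pixels is half the picture's height over the tangent of half this angle, whatever the lens; pixels are square), "cx", "cy" (the principal point, pixels), "xyz" and "attitude" of the camera in the world; the wrist camera has in their place "hand_eye" (4x4, takes a point from camera to tool coordinates, whose origin is the TCP and whose axes are the flange's). Camera axes: x right, y up, looking along -z (the intrinsics and any distortion apply to the point x, -y, -z); pixel columns grow to the right and rows downward; lengths in m; the calibration is good to about 2 mm. A picture is of the moment at which its call begins: read the wrist's pose just before it. There is no depth.
- ticket.hand_in(): hands the job in; it is judged then, once.
The state is a dict: "time": time; "q": joint angles; "joint_velocities": joint speeds; "joint_torque": joint torques, N m; "position": TCP position; "tool_rot": TCP orientation; "ft_force": force on the tool from outside, world axes, zero at the start; "moment": the same for the moment, N m; "grip_width": finger opening in m; "grip_force": force on a finger pad.
Only numpy, scipy, OpenCV 4.12 (cv2) and the standard library are available. Lean on these libraries where they do the work, as an engineer would, in place of code of your own. Each camera call takes 0.05 s, during which the arm holds its last target. There are 200 camera calls.

### The job

Take the crane mast, the wooden part with the slim round dowel, off its upturned hook: raise it, tilt it and back it over the tip without forcing it. Then stand it upright in the hole of the model's base that fits it, pressed fully home, and let go. Leave the other hanging parts and everything else on the desk where they are.

Things in the scene. Friction and masses are not known exactly. Their poses are not given: they have to be found in the camera images.
- mast: Crane mast, wood, about 50 g: head plate 14 thick (x), 36 wide (y), 36 high (z) mm with a rectangular eye 14 wide, 18 high through it along x; below, on the z axis, a round dowel 14 mm across, 70 mm long, flat-ended. Origin at the middle of the eye. Hangs on any one of three hooks, z up, x along the hook, origin 6 mm below the wire's centre. Its +y and -y side faces are free to grip.
- mast_foot (a point): Middle of the flat end of the mast's dowel, 88 mm below the mast's origin along its own z.
- rack: Wooden rack with three wire hooks, fixed. Origin on the desk under the middle hanging place; x is the way the hooks point, z up. Foot board 15 mm high, x -130 to 30, y +-135 mm. A cross bar at x = -85 mm (18 thick, top 190 mm above the desk) on posts at y = +-122 holds the hooks at y = -80, 0, 80 mm. The parts hang at x = -12 to 8 mm, eyes on the wires.
- hook_bend (a point): Bend of the middle hook (wire centre line): rack x = 30, y = 0, z = 180 mm; axes as the rack's. The wire, 6 mm thick, is level from the bar to here, then turns up. The other two hooks are the same, at y = +-80 mm.
- hook_tip (a point): Tip of the middle hook (wire centre): rack x = 43, y = 0, z = 198 mm. From the bend the wire rises at 55 degrees for 22 mm to here; its end is round. An eye cannot pass this upturned end while upright: with the eye about centred on the wire, tilt the part some 35 degrees, its head leaning back over the rack, and follow the wire up and out.
- base: Base block of the model, plywood-coloured, fixed: 130 (x) by 110 (y) by 34 (z) mm, origin at the middle of its underside. Three blind holes without chamfer, 24 mm deep: one 15 mm across at x = -20, y = 12, two 9 mm across at y = -30, x = -20 and -50. A wooden panel, 90 wide (y), stands on it from x = 22 to 34 mm, its top 124 mm above the desk.
- base_hole (a point): Middle of the mouth of the 15 mm blind hole in the base, at the block's top face, 34 mm above the desk; the hole goes straight down, its floor is 24 mm below this point. x and y axes as the base's.
- square_part: Same head and eye as the mast and hanging in the same way on another of the hooks, same wood. Origin and axes as the mast's. Below the head a square bar 16 x 16 mm, 60 mm long. Not wanted.
- thick_part: Same head and eye as the mast and hanging in the same way on another of the hooks, same wood. Origin and axes as the mast's. Below the head a thick round dowel 24 mm in diameter, 45 mm long. Not wanted.
- tape_roll: White roll of tape, 48 mm across, 19 mm high, lying flat on the rack's foot board. Origin at the middle of its underside.
- glue_gun: Blue glue gun lying on its side in front of the hooks, about 160 mm long, 113 mm wide, 36 mm high. Origin under the middle of its barrel, x to the nozzle, handle towards -y.
- pencil_cup: Grey cup of pencils, 72 mm across, 95 mm high, pencils to 155 mm, beyond the base. Origin at the middle of its underside.
- scissors: Scissors lying flat, 160 mm long, 10 mm high. Origin near the pivot, x along the blades.
- marker: Black marker pen lying flat, 132 mm long along x, 18 mm high. Origin under its middle.
Things that resemble listed ones, but are neither listed nor needed, are in the scene too. What is shaped like the mast but green is not meant. Leave any orange look-alike of the base alone.

How it is judged:
By the outcome, as a careful person would: the job done as asked, in the order asked, and still so for the second after the job is handed in, with the robot touching nothing.
It also fails if it takes over 58 s, if anything falls off the work surface, if the arm or the gripper's body presses on something with over 40 N, if the wrist force passes 120 N, or if a joint passes its speed limit or range.

## Working session

There is one attempt and no reset: what is moved stays moved. The work goes in short steps, Python scripts to look and compute and a tool call to move; the robot and the scene stay as the last step left them, time stands still between calls to the robot, and variables do not carry over. Pictures are saved under pics/ and viewed, at most 10 in all, crops included, and the job is handed in when it is done.

Besides the shell and the picture viewer there is one more tool, called after ">>>" as name([rows], argument=value, ...), one row to a line, values as JSON. drive_tool: Moves the arm, as the interface text tells. Its arguments: {"type":"object","properties":{"deltas":{"type":"array"},"gripper":{"type":"number"},"squeeze":{"type":"number"}},"required":["deltas"]}

```bash
ls; mkdir -p pics
cat > h.py <<'E'
import numpy as np, cv2
from scipy.spatial.transform import Rotation as R
from rig import sensors, eyes, ticket, robot
def look(n,fn=None):
    o=sensors.get_obs(); c=eyes.camera(n)
    if fn: cv2.imwrite('pics/'+fn,c['img'][:,:,::-1])
    c['f']=c['img'].shape[0]/2/np.tan(np.radians(c['fov_y'])/2)
    if n=='wrist':
        T=np.eye(4);T[:3,:3]=R.from_quat(o['tool_rot']).as_matrix();T[:3,3]=o['position']
        c['T']=T@np.array(c['hand_eye'])
    else:
        T=np.eye(4);a=np.array(c['attitude']);T[:3,:3]=a if a.shape==(3,3) else R.from_quat(a).as_matrix();T[:3,3]=c['xyz'];c['T']=T
    return c
def ray(c,u,v):
    d=np.array([(u-c['cx'])/c['f'],-(v-c['cy'])/c['f'],-1.]); d=c['T'][:3,:3]@d
    return c['T'][:3,3],d/np.linalg.norm(d)
def onz(c,u,v,z):
    o,d=ray(c,u,v); return o+d*(z-o[2])/d[2]
def proj(c,p):
    q=np.linalg.inv(c['T'])@np.r_[p,1]; return np.array([c['cx']+c['f']*q[0]/-q[2],c['cy']-c['f']*q[1]/-q[2]])
def tri(*cr):
    A=np.zeros((3,3));b=np.zeros(3)
    for c,u,v in cr:
        o,d=ray(c,u,v);P=np.eye(3)-np.outer(d,d);A+=P;b+=P@o
    p=np.linalg.solve(A,b)
    return p,[np.linalg.norm(np.cross(p-ray(c,u,v)[0],ray(c,u,v)[1])) for c,u,v in cr]
E
python3 - <<'E'
from h import *
print(robot.tip_reach, sensors.get_obs()['position'],sensors.get_obs()['tool_rot'])
import pickle
C={}
for n in ('scene','top','wrist'):
    c=look(n,n+'0.png');C[n]=c
    print(n,{k:v for k,v in c.items() if k not in('img',)})
pickle.dump(C,open('c0.pkl','wb'))
E
```

```text
pics
0.022 [0.26849258 0.56360128 0.24354905] [ 2.20581970e-01  9.75367797e-01 -1.03479318e-03 -4.29965060e-04]
scene {'fov_y': 56.35639339498794, 'cx': 261.3307179438674, 'cy': 193.17689310632602, 'xyz': array([1.0220267 , 0.01785681, 0.67540817]), 'attitude': array([0.25691245, 0.27403538, 0.6742425 , 0.63584405]), 'f': np.float64(358.4059120885095), 'T': array([[-0.05939667, -0.71661997,  0.69493011,  1.0220267 ],
       [ 0.99823236, -0.0412139 ,  0.04282009,  0.01785681],
       [-0.00204495,  0.6962451 ,  0.71780121,  0.67540817],
       [ 0.        ,  0.        ,  0.        ,  1.        ]])}
top {'fov_y': 48.38065160912542, 'cx': 257.141577639351, 'cy': 186.7677264976467, 'xyz': array([ 0.37838897, -0.02062208,  1.29349345]), 'attitude': array([ 0.04948332, -0.04164755, -0.69939289,  0.71180508]), 'f': np.float64(427.4123726178185), 'T': array([[ 0.01823014,  0.9915411 , -0.12850644,  0.37838897],
       [-0.99978454,  0.01680198, -0.01218895, -0.02062208],
       [-0.00992668,  0.12870096,  0.99163377,  1.29349345],
       [ 0.        ,  0.        ,  0.        ,  1.        ]])}
wrist {'fov_y': 63.216042406930455, 'cx': 250.34566434704698, 'cy': 191.04507291769815, 'hand_eye': array([[ 4.39808926e-04,  9.61112784e-01,  2.76155795e-01,
         7.55164154e-02],
       [ 9.99999858e-01, -5.05711521e-04,  1.67430651e-04,
         6.83302497e-05],
       [ 3.00574906e-04,  2.76155682e-01, -9.61112870e-01,
        -1.41190352e-01],
       [ 0.00000000e+00,  0.00000000e+00,  0.00000000e+00,
         1.00000000e+00]]), 'f': np.float64(311.9936688922248), 'T': array([[ 0.42986005, -0.86813526, -0.24811592,  0.20057229],
       [ 0.90289262,  0.41261188,  0.12056682,  0.59645668],
       [-0.00229273, -0.27584889,  0.96119828,  0.38486082],
       [ 0.        ,  0.        ,  0.        ,  1.        ]])}
```

View pics/scene0.png

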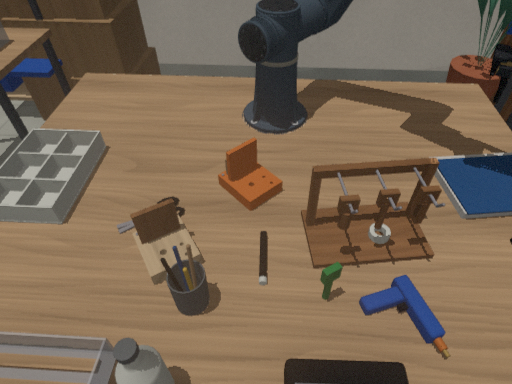

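View pics/top0.png

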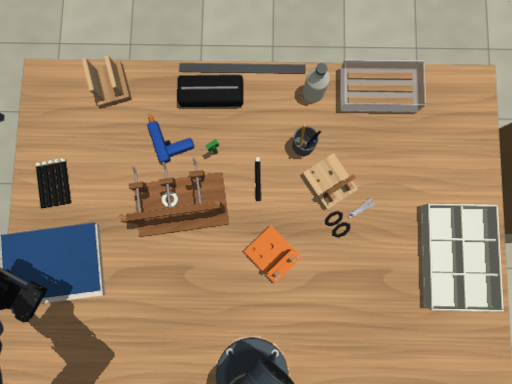

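The scene view shows the rack at about (370,215), with three hanging parts at (348,207), (384,205) and (424,200). The green look-alike is at (330,280), the plywood base at (170,245) and the orange look-alike base at (250,180). In the top view the base is at (330,180), and the rack's hooks are at (137,185), (167,180) and (198,175).

Run:
```python
from h import *
a=cv2.imread('pics/scene0.png')[150:275,295:455]; b=cv2.imread('pics/top0.png')[145:245,110:240]; d=cv2.imread('pics/top0.png')[145:215,295:365]; e=cv2.imread('pics/scene0.png')[190:290,120:220]
r=lambda i,w,h:cv2.resize(i,(w,h),interpolation=cv2.INTER_CUBIC)
top=np.hstack([r(a,480,375),r(e,320,375)]); bot=np.hstack([r(b,293,225),r(d,225,225),np.zeros((225,282,3),np.uint8)])
cv2.imwrite('pics/crop1.png',np.vstack([top,bot]))
```

```text
(no output)
```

View pics/crop1.png

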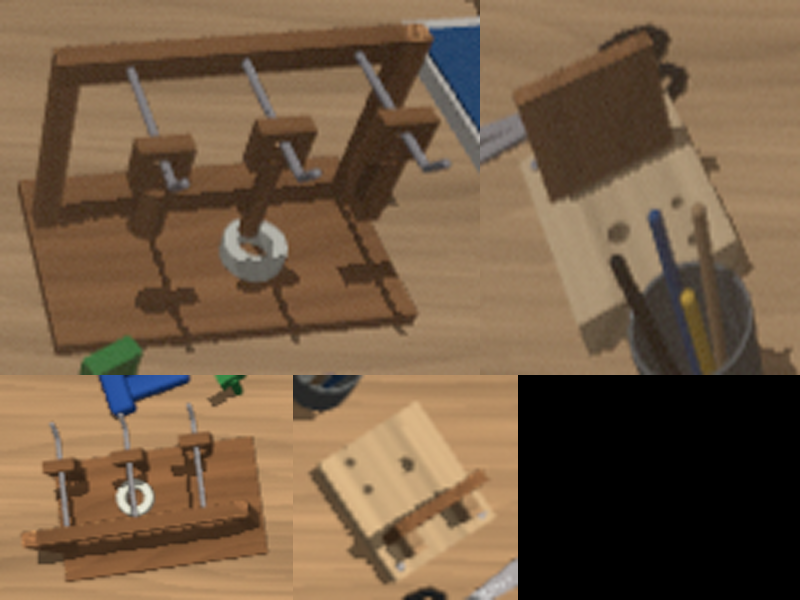

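Run:
```python
from h import *
import pickle
np.set_printoptions(precision=4,suppress=True)
C=pickle.load(open('c0.pkl','rb'));s,t=C['scene'],C['top']
P={'tipL':((356.7,211.7),(194.4,159.2)),'tipM':((401,208.3),(164.2,164.1)),'tipR':((444,204.3),(134,168.1)),'hole':((163.4,251.9),(330.8,173)),'sm20':((181.6,243.9),(318.3,180.5)),'sm50':((186.6,254),(312.7,172.1)),'footFL':((314,267.3),(223.3,172.6))}
for k,(a,b) in P.items():
    p,e=tri((s,*a),(t,*b)); print(k,p,e)
for z,u,v in((.015,314,267.3),(.015,433.3,256),(.015,302.3,211)): print('s',onz(s,u,v,z))
for z,u,v in((.015,223.3,172.6),(.015,228.7,223.2),(.015,139.3,236)): print('t',onz(t,u,v,z))
for n,a in P.items(): print(n,onz(s,*a[0],.034 if n[0] in'hs' else .198),onz(t,*a[1],.034 if n[0] in 'hs' else .198))
```

```text
tipL [0.5913 0.1602 0.1931] [np.float64(0.001448638259329462), np.float64(0.0014486382593293609)]
tipM [0.5775 0.2402 0.192 ] [np.float64(0.002408301144088324), np.float64(0.002408301144088248)]
tipR [0.5654 0.3185 0.1943] [np.float64(0.002618295300598835), np.float64(0.002618295300598829)]
hole [ 0.5869 -0.223   0.0307] [np.float64(0.0013336009284854035), np.float64(0.0013336009284852573)]
sm20 [ 0.5639 -0.1868  0.0312] [np.float64(0.00014529150334618282), np.float64(0.00014529150334611685)]
sm50 [ 0.5891 -0.1704  0.0305] [np.float64(4.265642104847055e-05), np.float64(4.265642104846607e-05)]
footFL [0.588  0.1027 0.0017] [np.float64(0.0029736184842926367), np.float64(0.0029736184842926263)]
s [0.5965 0.104  0.015 ]
s [0.5525 0.3661 0.015 ]
s [0.4376 0.0822 0.015 ]
t [0.5856 0.0985 0.015 ]
t [0.433 0.078 0.015]
t [0.3902 0.3435 0.015 ]
tipL [0.5956 0.1602 0.198 ] [0.5901 0.1579 0.198 ]
tipM [0.583  0.2399 0.198 ] [0.5759 0.2363 0.198 ]
tipR [0.5688 0.3191 0.198 ] [0.564  0.3147 0.198 ]
hole [ 0.589  -0.2204  0.034 ] [ 0.5867 -0.2238  0.034 ]
sm20 [ 0.5658 -0.1858  0.034 ] [ 0.5635 -0.1866  0.034 ]
sm50 [ 0.5914 -0.1694  0.034 ] [ 0.5885 -0.1699  0.034 ]
footFL [0.7144 0.0801 0.198 ] [0.556  0.0814 0.198 ]
```

The mast could be confused with four things. The scene pixels are hanging parts at (348,207), (384,205) and (424,200), plus the green look-alike at (330,280). I favour the middle one, since it is slim and long and reaches the tape roll. I'll confirm it with a close wrist view before reaching.

```bash
cat >> h.py <<'E'
np.set_printoptions(precision=4,suppress=True)
RX=np.array([.987,.162,0]);RX/=np.linalg.norm(RX);RY=np.array([-RX[1],RX[0],0]);Z=np.array([0,0,1.])
def tool(xdir,tilt):
    """tool x along horizontal xdir, z down; tilt>0: fingers lean away from xdir"""
    x=-Z*np.sin(tilt)+xdir*np.cos(tilt); z=-Z*np.cos(tilt)-xdir*np.sin(tilt)
    return np.c_[x,np.cross(z,x),z]
def step(pos,Rm,n=None,start=None):
    o=sensors.get_obs();p0,R0=(o['position'],R.from_quat(o['tool_rot']).as_matrix()) if start is None else start
    w=R.from_matrix(R0.T@Rm).as_rotvec();P=R0.T@(np.array(pos)-p0)
    m=max(int(np.ceil(max(np.linalg.norm(P)/38,np.linalg.norm(w)/.115) if np.linalg.norm(P)>1 else max(np.linalg.norm(P)*1000/38,np.linalg.norm(w)/.115))),1)
    n=n or m
    A=sum(R.from_rotvec(w/n*k).as_matrix() for k in range(n))
    p=np.linalg.solve(A,P*1000); print('n',n,'row',np.round(p,1).tolist(),np.round(w/n,4).tolist())
E
python3 - <<'E'
from h import *
import pickle
step([.498,.2255,.275],tool(-RX,np.radians(17)))
t=pickle.load(open('c0.pkl','rb'))
print('cup',onz(t['top'],305,141,.095),onz(t['scene'],188,285,.06))
E
```

```text
n 11 row [-26.4, -27.1, 0.3] [-0.0083, -0.0262, -0.0548]
cup [ 0.6682 -0.1405  0.095 ] [ 0.6791 -0.1446  0.06  ]
```

>>> drive_tool([
  [[-26.4,-27.1,0.3,-0.0083,-0.0262,-0.0548],[-26.4,-27.1,0.3,-0.0083,-0.0262,-0.0548],[-26.4,-27.1,0.3,-0.0083,-0.0262,-0.0548],[-26.4,-27.1,0.3,-0.0083,-0.0262,-0.0548],[-26.4,-27.1,0.3,-0.0083,-0.0262,-0.0548],[-26.4,-27.1,0.3,-0.0083,-0.0262,-0.0548]],
], gripper=55)

```text
time: 0.65
position: [0.3696, 0.3603, 0.2508]
tool_rot: [0.056, 0.995, 0.006, 0.082]
ft_force: [0.5, 0.3, -0.8]
grip_width: 0.0547
grip_force: 0.0
```

>>> drive_tool([
  [[-26.4,-27.1,0.3,-0.0083,-0.0262,-0.0548],[-26.4,-27.1,0.3,-0.0083,-0.0262,-0.0548],[-26.4,-27.1,0.3,-0.0083,-0.0262,-0.0548],[-26.4,-27.1,0.3,-0.0083,-0.0262,-0.0548],[-26.4,-27.1,0.3,-0.0083,-0.0262,-0.0548],[0,0,0,0,0,0],[0,0,0,0,0,0]],
])

```text
time: 1.23
position: [0.4995, 0.2245, 0.2759]
tool_rot: [-0.078, 0.986, 0.012, 0.148]
ft_force: [-0.8, 0.3, 0.4]
grip_width: 0.0477
grip_force: 0.0
```

Run:
```python
from h import *
import pickle
c=look('wrist','w1.png');pickle.dump(c,open('w1.pkl','wb'))
o=sensors.get_obs();print(o['position'],R.from_quat(o['tool_rot']).as_matrix(),o['time'],o['ft_force'],o['grip_width'])
```

```text
[0.498  0.2254 0.2753] [[-0.9443 -0.1593  0.2879]
 [-0.152   0.9872  0.0477]
 [-0.2919  0.0013 -0.9565]] 1.2833 [-0.5125  0.0328  0.2752] 0.047659023195215554
```

View pics/w1.png

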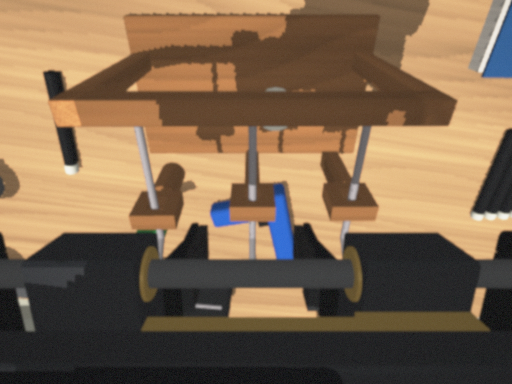

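Run:
```python
from h import *
a=cv2.imread('pics/w1.png')[80:240,120:390]
cv2.imwrite('pics/crop2.png',cv2.resize(a,(800,474),interpolation=cv2.INTER_CUBIC))
```

```text
(no output)
```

View pics/crop2.png

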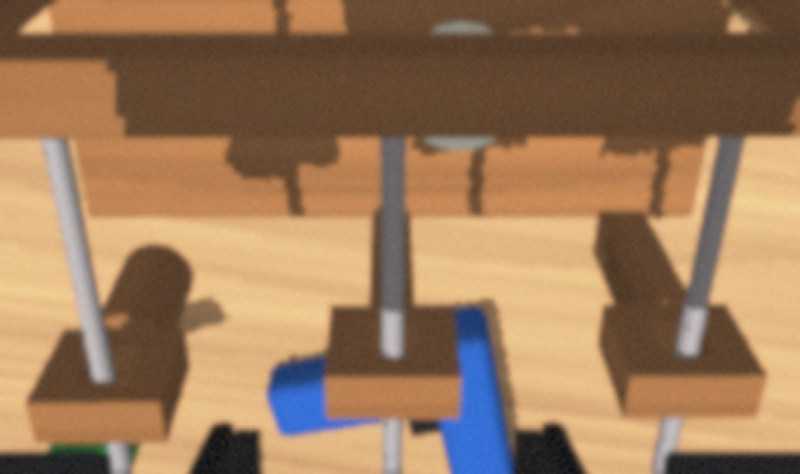

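The crop shows three hanging parts. The left one at w1 (173,180) has a thick round dowel. The middle one at (252,165) has a slim, long dowel, so it is the mast. The right one at (335,170) is a wider bar with a square end. The mast's top face spans (230–276, 207–220).

```bash
python3 - <<'E'
from h import *
import pickle
c=pickle.load(open('w1.pkl','rb'))
C=pickle.load(open('c0.pkl','rb'))
p=[onz(c,u,v,.192) for u,v in((230.4,206.6),(275.9,206.6),(231.4,220),(275.2,220))]
print(np.array(p)); m=np.mean(p,0);print(m, 'yaw',np.arctan2(*(p[1]-p[0])[[1,0]])-np.pi/2)
for n in('scene','top'): print(n,[proj(C[n],q) for q in p])
# bar and rack features in rack coords
ro=np.array([.5375,.232,0])
print('mast in rack',(m-ro)@RX,(m-ro)@RY)
print('grasp target tcp above'); 
m2=m.copy(); 
step([m2[0],m2[1],.255],tool(-RX,0))
E
python3 - <<'E'
from h import *
import cv2
a=cv2.imread('pics/scene0.png')[185:245,335:445]
b=cv2.imread('pics/top0.png')[150:220,120:230]
cv2.imwrite('pics/crop3.png',np.vstack([cv2.resize(a,(500,273),interpolation=cv2.INTER_CUBIC),cv2.resize(b,(500,318),interpolation=cv2.INTER_CUBIC)]))
E
```

```text
[[0.5308 0.2139 0.192 ]
 [0.5253 0.2488 0.192 ]
 [0.5438 0.2163 0.192 ]
 [0.5383 0.2509 0.192 ]]
[0.5346 0.2325 0.192 ] yaw 0.15775882724579238
scene [array([380.3618, 189.2993]), array([398.4459, 187.9767]), array([382.865 , 194.2848]), array([401.0282, 192.9393])]
top [array([172.5134, 181.6594]), array([159.0532, 183.5469]), array([171.8058, 176.7093]), array([158.4825, 178.5754])]
mast in rack -0.0028177667121854198 0.0009358846723016321
grasp target tcp above
n 3 row [-10.9, 0.4, 9.1] [0.0003, 0.0987, -0.0009]
```

View pics/crop3.png

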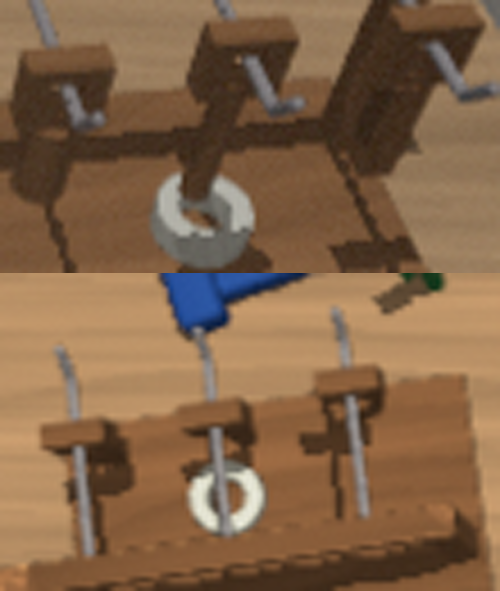

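Crop3 shows the mast's head top at scene about (380–400, 189–195), which agrees with the wrist ray at z = 0.192 within a few pixels. Next I go vertically above it.

>>> drive_tool([
  [[-10.9,0.4,9.1,0,0.0987,0],[-10.9,0.4,9.1,0,0.0987,0],[-10.9,0.4,9.1,0,0.0987,0],[0,0,0,0,0,0],[0,0,0,0,0,0]],
], gripper=62)

```text
time: 1.7
position: [0.5346, 0.2348, 0.2537]
tool_rot: [-0.082, 0.997, 0.0, -0.001]
ft_force: [0.3, -1.2, -0.5]
grip_width: 0.0541
grip_force: 0.0
```

Run:
```python
from h import *
import pickle
c=look('wrist','w2.png');pickle.dump(c,open('w2.pkl','wb'))
o=sensors.get_obs();print(o['position'],o['time'],o['grip_width'])
cv2.imwrite('pics/crop4.png',cv2.resize(c['img'][60:330,60:440,::-1],None,fx=2.1,fy=2.1,interpolation=cv2.INTER_CUBIC))
```

```text
[0.5333 0.2345 0.2542] 1.75 0.05389328992045155
```

View pics/crop4.png

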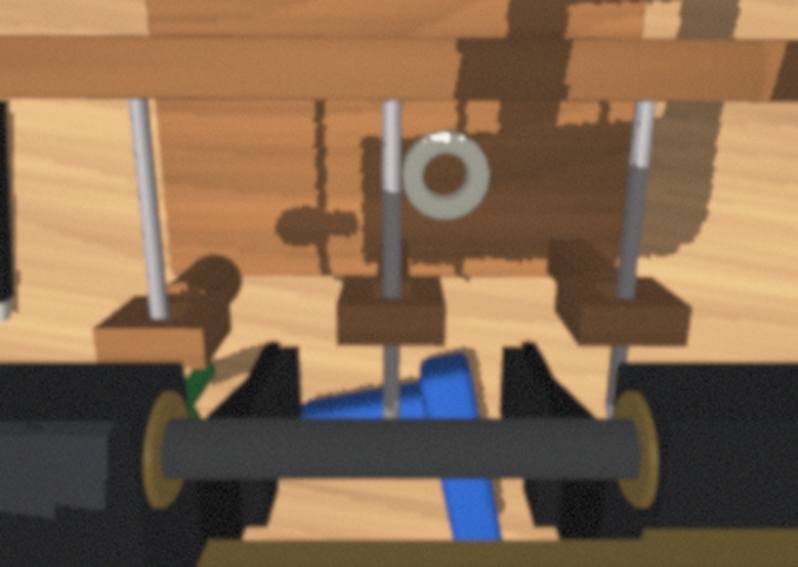

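The close view shows the mast's head at crop (338–445, 276–344), slightly left of the jaw centre at 399. The jaws straddle it with room to spare.

Run:
```python
from h import *
import pickle
c=pickle.load(open('w2.pkl','rb'));c1=pickle.load(open('w1.pkl','rb'))
uv=[(60+a/2.1,60+b/2.1) for a,b in((338,310),(445,309),(338,344),(445,344))]
p=[onz(c,*q,.192) for q in uv];print(np.array(p));m=np.mean(p,0);print(m)
for a,b in zip(uv,((230.4,206.6),(275.9,206.6),(231.4,220),(275.2,220))): print(tri((c,*a),(c1,*b)))
# wire centre line, front of head & behind
for a,b in((391,115),(392,290),(391,355),(391,410)): print('wire',onz(c,60+a/2.1,60+b/2.1,.183))
step([m[0],m[1],.180],tool(-RX,0))
print(proj(c,c['T'][:3,3]*0+sensors.get_obs()['position']-Z*.003))
```

```text
[[0.5325 0.2139 0.192 ]
 [0.5264 0.2484 0.192 ]
 [0.5443 0.2156 0.192 ]
 [0.5385 0.2506 0.192 ]]
[0.5354 0.2321 0.192 ]
(array([0.5339, 0.2139, 0.1878]), [np.float64(0.0001327694152871874), np.float64(0.00013276941528715387)])
(array([0.5272, 0.2491, 0.1893]), [np.float64(0.0003232572282622754), np.float64(0.00032325722826237837)])
(array([0.5444, 0.2159, 0.1914]), [np.float64(0.00038587215489247807), np.float64(0.0003858721548924556)])
(array([0.5385, 0.2508, 0.1918]), [np.float64(0.00015191837791485427), np.float64(0.00015191837791481003)])
wire [0.4688 0.221  0.183 ]
wire [0.5256 0.2306 0.183 ]
wire [0.5491 0.2341 0.183 ]
wire [0.57   0.2375 0.183 ]
n 2 row [-0.9, -1.4, 37.1] [0.0004, -0.0006, 0.0008]
[250.3949 253.4497]
```

>>> drive_tool([
  [[-0.6,-0.9,25,0,0,0],[-0.6,-0.9,25,0,0,0],[-0.6,-0.9,23,0,0,0],[0,0,0,0,0,0],[0,0,0,0,0,0]],
])

```text
time: 2.17
position: [0.5347, 0.2315, 0.1821]
tool_rot: [-0.082, 0.997, 0.0, -0.001]
ft_force: [-0.1, -0.3, 1.5]
grip_width: 0.0543
grip_force: 0.0
```

>>> drive_tool([
  [[0,0,0,0,0,0],[0,0,0,0,0,0],[0,0,0,0,0,0],[0,0,0,0,0,0],[0,0,0,0,0,0],[0,0,0,0,0,0]],
], gripper=20, squeeze=25)

```text
time: 2.67
position: [0.5378, 0.2314, 0.1838]
tool_rot: [-0.081, 0.997, 0.001, 0.002]
ft_force: [-1.9, 0.8, 5.3]
grip_width: 0.0356
grip_force: 25.0
```

Run:
```python
from h import *
o=sensors.get_obs();print(o['position'],R.from_quat(o['tool_rot']).as_matrix(),o['time'],o['ft_force'],o['moment'],o['grip_width'],o['grip_force'])
# plan: rack frame poses; current mast origin assumed (.5354,.2321,.174)
o0=np.array([.5354,.2321,0]);O0=o0-RX*-.0022  # rack origin estimate
p=o['position']
mo=np.array([.5354,.2321,.174]);Rm0=R.from_quat(o['tool_rot']).as_matrix()
off=Rm0.T@(mo-p)  # mast origin in tool
print('off',off)
st=(p,Rm0)
b=np.deg2rad(35)
def tgt(x,z,tilt):
    Rm=tool(-RX,tilt); orig=O0+RX*x+Z*z
    return orig-Rm@off,Rm
for x,z,t in((-.002,.180,0),(.018,.180,0),(.028,.184,b),(.043+.035*np.cos(np.deg2rad(55)),.198+.035*np.sin(np.deg2rad(55)),b)):
    q,Rm=tgt(x,z,t); step(q,Rm,start=st); st=(q,Rm); print(q)
```

```text
[0.5378 0.2314 0.1838] [[-0.9868 -0.1618  0.0035]
 [-0.1618  0.9868  0.0019]
 [-0.0037  0.0013 -1.    ]] 2.6667 [-1.9115  0.7755  5.2518] [ 0.05    0.2188 -0.062 ] 0.035577588520782154 25.00085273408331
off [0.0023 0.0011 0.0098]
n 1 row [-0.3, 0.0, -6.0] [0.0013, 0.0037, -0.0001]
[0.538  0.2315 0.1898]
n 1 row [-20.0, 0.0, 0.0] [0.0, 0.0, 0.0]
[0.5577 0.2347 0.1898]
n 6 row [-0.8, -0.0, -0.4] [-0.0, -0.1018, -0.0]
[0.5617 0.2353 0.1933]
n 2 row [-26.6, -0.0, -7.4] [0.0, 0.0, 0.0]
[0.5963 0.241  0.236 ]
```

>>> drive_tool([
  [[0,0,-3,0,0,0],[0,0,-3,0,0,0],[0,0,0,0,0,0],[0,0,0,0,0,0]],
])

```text
time: 3.0
position: [0.5371, 0.2311, 0.1884]
tool_rot: [-0.081, 0.997, 0.0, 0.001]
ft_force: [-0.5, 0.2, -0.2]
grip_width: 0.0358
grip_force: 25.0
```

Run:
```python
from h import *
import pickle
c=look('wrist','w3.png');pickle.dump(c,open('w3.pkl','wb'))
s=look('scene');t=look('top')
o=sensors.get_obs();print(o['position'],R.from_quat(o['tool_rot']).as_rotvec(),o['time'],o['ft_force'],o['moment'],o['grip_width'],o['grip_force'])
r=lambda i:cv2.resize(i[:,:,::-1],(400,300),interpolation=cv2.INTER_CUBIC)
cv2.imwrite('pics/m3.png',np.vstack([np.hstack([r(c['img'][60:285,100:400]),r(s['img'][140:290,280:480])]),np.hstack([r(t['img'][120:240,90:250]),np.zeros((300,400,3),np.uint8)])]))
```

```text
[0.5369 0.2311 0.1881] [-0.2551  3.1304  0.0014] 3.15 [-0.0456 -0.2391 -1.2119] [ 0.0328  0.063  -0.0563] 0.03571598363887254 24.999883904820308
```

View pics/m3.png

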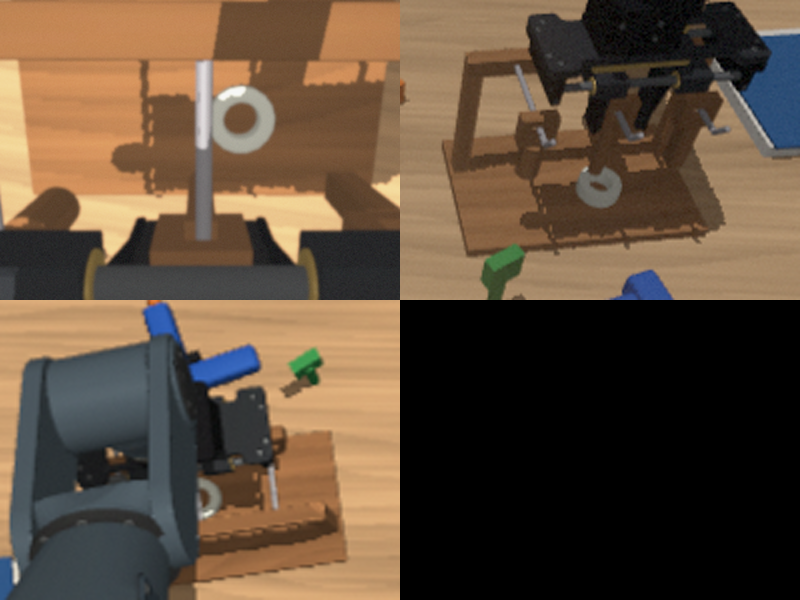

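The mast is gripped and lifted slightly, with near-zero force. Its head is between the pads at m3 (155–247, 215–265), and the wire enters the eye at (203,240).

```bash
python3 - <<'E'
from h import *
import pickle
c=pickle.load(open('w3.pkl','rb'))
M=np.array([.5354,.2321,0])
f=lambda q:(q-[100,60])*4/3
for d in(.174,.178,.180):
  for x in(-.007,.007):
    print(d,x,[f(proj(c,M+RX*x+RY*y+Z*(d+dz))) for dz in(-.018,.018) for y in(-.018,.018)])
for z in(.177,.183): print('wire at back face',f(proj(c,M-RX*.007+Z*z)))
E
python3 - <<'E'
import cv2
a=cv2.imread('pics/w3.png')[200:275,190:310]
cv2.imwrite('pics/crop5.png',cv2.resize(a,(800,500),interpolation=cv2.INTER_CUBIC))
E
```

```text
0.174 -0.007 [array([162.9284, 211.5408]), array([243.751 , 211.5543]), array([154.3682, 247.5599]), array([253.7398, 247.5711])]
0.174 0.007 [array([163.687 , 240.3642]), array([242.8503, 240.374 ]), array([155.5116, 281.9277]), array([252.3867, 281.9336])]
0.178 -0.007 [array([162.1385, 214.8647]), array([244.6729, 214.8782]), array([153.1681, 252.6094]), array([255.1401, 252.6201])]
0.178 0.007 [array([162.9293, 244.2162]), array([243.7341, 244.2258]), array([154.3716, 287.7233]), array([253.7164, 287.7285])]
0.18 -0.007 [array([161.7308, 216.5801]), array([245.1486, 216.5934]), array([152.5443, 255.2345]), array([255.8681, 255.245 ])]
0.18 0.007 [array([162.5386, 246.2028]), array([244.1899, 246.2122]), array([153.7796, 290.7334]), array([254.407 , 290.7381])]
wire at back face [203.7232 230.7242]
wire at back face [203.8498 237.0952]
```

View pics/crop5.png

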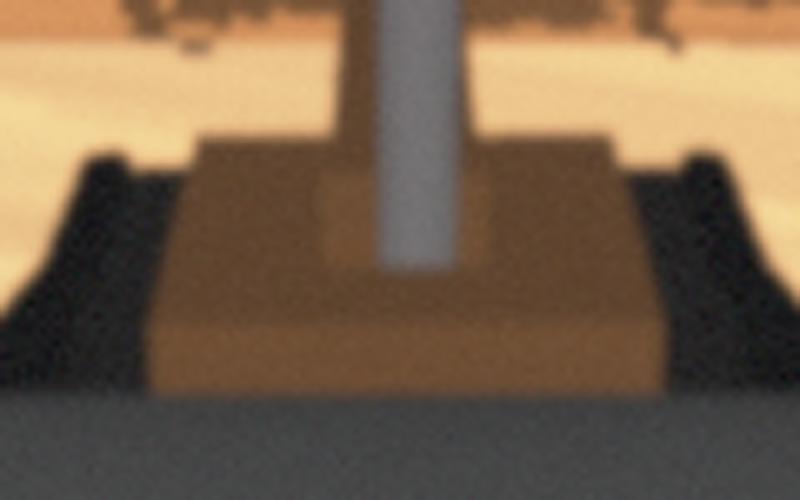

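Crop5 shows the eye (322–490 columns, 170–270 rows) with the wire inside it. The head edges fit a mast origin at z ≈ 0.177, and the wire is about 1 mm right of the eye's centre.

```bash
cat > plan.py <<'E'
from h import *
O0=np.array([.5376,.2325,0])
off=tool(-RX,0).T@(np.array([.5354,.2311,.1770])-np.array([.5370,.2311,.1882]))
def tgt(x,z,deg):
    Rm=tool(-RX,np.radians(deg)); return O0+RX*x+Z*z-Rm@off,Rm
E
python3 - <<'E'
from plan import *
print('off',off)
o=sensors.get_obs();p=o['position'];Rm=R.from_quat(o['tool_rot']).as_matrix()
st=(np.array([.5370,.2311,.1882]),tool(-RX,0))
for w in((-.002,.180,0),(.018,.181,0),(.022,.182,15),(.029,.182,28),(.036,.190,36),(.0425,.1985,38),(.063,.227,38)):
    q=tgt(*w); step(*q,start=st); st=q
E
```

```text
off [0.0016 0.0003 0.0112]
n 1 row [-0.4, 1.0, -3.0] [0.0, 0.0, 0.0]
n 1 row [-20.0, 0.0, -1.0] [0.0, 0.0, 0.0]
n 3 row [-0.4, 0.0, -0.3] [0.0, -0.0873, -0.0]
n 2 row [-2.1, -0.0, 1.0] [-0.0, -0.1134, 0.0]
n 2 row [-4.2, 0.0, -1.8] [0.0, -0.0698, -0.0]
n 1 row [-9.9, -0.0, -3.1] [0.0, -0.0349, 0.0]
n 1 row [-33.7, 0.0, -9.8] [0.0, 0.0, 0.0]
```

>>> drive_tool([
  [[-0.4,1,-3,0,0,0],[-10,0,-0.5,0,0,0],[-10,0,-0.5,0,0,0],[-0.4,0,-0.3,0,-0.0873,0],[-0.4,0,-0.3,0,-0.0873,0],[-0.4,0,-0.3,0,-0.0873,0],[0,0,0,0,0,0]],
])

```text
time: 3.73
position: [0.5539, 0.2351, 0.1923]
tool_rot: [-0.081, 0.988, 0.011, 0.128]
ft_force: [-1.9, 0.4, -1.2]
grip_width: 0.0356
grip_force: 25.0
```

>>> drive_tool([
  [[-2.1,0,1,0,-0.1134,0],[-2.1,0,1,0,-0.1134,0],[0,0,0,0,0,0],[0,0,0,0,0,0]],
])

```text
time: 4.07
position: [0.5617, 0.2361, 0.192]
tool_rot: [-0.079, 0.968, 0.02, 0.239]
ft_force: [0.3, 0.2, -0.6]
grip_width: 0.0359
grip_force: 25.0
```

Run:
```python
from plan import *
o=sensors.get_obs();p=o['position'];Rm=R.from_quat(o['tool_rot']).as_matrix()
m=p+Rm@off-O0;print('mast rack',m@RX,m@RY,m[2],'tilt',np.degrees(np.arctan2(-Rm[2,0],-Rm[2,2])),o['ft_force'],o['moment'],o['grip_width'],o['time'])
for w in((.036,.190,36),):step(*tgt(*w))
```

```text
mast rack 0.028147515506017618 -5.61485160935791e-05 0.1813437576353458 tilt 27.728296431564356 [ 0.2785  0.2381 -0.5922] [-0.0277  0.3799  0.0041] 0.0358741143191422 4.0667
n 2 row [-4.7, 0.0, -1.9] [0.0001, -0.0722, -0.0]
```

No contact so far. I'll follow the wire up.

>>> drive_tool([
  [[-4.7,0,-1.9,0,-0.0722,0],[-4.7,0,-1.9,0,-0.0722,0],[0,0,0,0,0,0]],
])

```text
time: 4.32
position: [0.5695, 0.2354, 0.1997]
tool_rot: [-0.077, 0.95, 0.021, 0.302]
ft_force: [0.2, -0.1, -0.8]
grip_width: 0.0358
grip_force: 25.0
```

>>> drive_tool([
  [[-9.9,0,-3.1,0,-0.0349,0],[0,0,0,0,0,0]],
])

```text
time: 4.48
position: [0.5776, 0.2368, 0.2094]
tool_rot: [-0.076, 0.944, 0.023, 0.32]
ft_force: [-0.0, -0.8, -1.0]
grip_width: 0.036
grip_force: 25.0
```

>>> drive_tool([
  [[-17,0,-5,0,0,0],[-17,0,-5,0,0,0],[0,0,0,0,0,0]],
])

```text
time: 4.73
position: [0.6008, 0.2414, 0.2411]
tool_rot: [-0.075, 0.943, 0.025, 0.323]
ft_force: [0.5, 0.1, 1.1]
grip_width: 0.0359
grip_force: 25.0
```

Run:
```python
from plan import *
o=sensors.get_obs();p=o['position'];Rm=R.from_quat(o['tool_rot']).as_matrix()
m=p+Rm@off-O0;print('mast rack',m@RX,m@RY,m[2],'tilt',np.degrees(np.arctan2(-Rm[2,0],-Rm[2,2])),o['ft_force'],o['moment'],o['grip_width'],o['time'])
st=(p,Rm)
q=tgt(.10,.285,0);step(*q,start=st);st=q
BY=np.array([.539,-.842,0]);BY/=np.linalg.norm(BY);BX=np.array([BY[1],-BY[0],0])
H=np.array([.588,-.222,0])
print(BX)
for z in(.285,):
    Rm=tool(BX,0);q=(H+Z*z,Rm);step(*q,start=st)
```

```text
mast rack 0.06939532100153503 -0.00123443102417823 0.2313167258248503 tilt 37.79201414127482 [0.5371 0.0545 1.138 ] [-0.0044  0.4023  0.0108] 0.03586927934767641 4.7333
n 6 row [-9.4, 0.2, -6.3] [-0.0004, 0.1099, -0.0005]
[-0.8422 -0.5391  0.    ]
n 13 row [16.1, -32.9, 0.9] [0.0, 0.0, -0.0313]
```

The mast is off the hook and nothing was forced. Now I carry it to the base.

>>> drive_tool([
  [[-9.4,0.2,-6.3,0,0.1099,0],[-9.4,0.2,-6.3,0,0.1099,0],[-9.4,0.2,-6.3,0,0.1099,0],[-9.4,0.2,-6.3,0,0.1099,0],[-9.4,0.2,-6.3,0,0.1099,0],[-9.4,0.2,-6.3,0,0.1099,0]],
])

```text
time: 5.23
position: [0.6304, 0.2466, 0.2896]
tool_rot: [-0.079, 0.997, -0.001, 0.014]
ft_force: [0.7, 0.8, -2.0]
grip_width: 0.0356
grip_force: 25.0
```

>>> drive_tool([
  [[16.1,-32.9,0.9,0,0,-0.0313],[16.1,-32.9,0.9,0,0,-0.0313],[16.1,-32.9,0.9,0,0,-0.0313],[16.1,-32.9,0.9,0,0,-0.0313],[16.1,-32.9,0.9,0,0,-0.0313],[16.1,-32.9,0.9,0,0,-0.0313],[16.1,-32.9,0.9,0,0,-0.0313]],
])

```text
time: 5.82
position: [0.5778, -0.0055, 0.2798]
tool_rot: [-0.188, 0.982, -0.002, 0.016]
ft_force: [1.2, -0.6, -0.4]
grip_width: 0.0355
grip_force: 25.0
```

>>> drive_tool([
  [[16.1,-32.9,0.9,0,0,-0.0313],[16.1,-32.9,0.9,0,0,-0.0313],[16.1,-32.9,0.9,0,0,-0.0313],[16.1,-32.9,0.9,0,0,-0.0313],[16.1,-32.9,0.9,0,0,-0.0313],[16.1,-32.9,0.9,0,0,-0.0313],[0,0,0,0,0,0],[0,0,0,0,0,0]],
])

```text
time: 6.48
position: [0.5784, -0.226, 0.2744]
tool_rot: [-0.276, 0.961, -0.004, 0.016]
ft_force: [0.4, 0.7, -0.7]
grip_width: 0.0354
grip_force: 25.0
```

Run:
```python
from plan import *
import pickle
c=look('wrist','w4.png');pickle.dump(c,open('w4.pkl','wb'))
o=sensors.get_obs();p=o['position'];Rm=R.from_quat(o['tool_rot']).as_matrix()
print(p,Rm,o['time'])
h=proj(c,np.array([.588,-.222,.034]));f=proj(c,p+Rm@(off+[0,0,.088]));print('hole',h,'foot',f)
# dark blobs in the expected neighbourhood
u,v=h.astype(int);g=cv2.cvtColor(c['img'],cv2.COLOR_RGB2GRAY)
w=g[v-60:v+60,u-60:u+60];print(np.percentile(w,[2,10,50,90]))
```

```text
[ 0.5782 -0.2243  0.2744] [[-0.846  -0.5322  0.0328]
 [-0.5325  0.8464  0.0015]
 [-0.0286 -0.0162 -0.9995]] 6.5333
hole [252.3424 167.3256] foot [252.7886 197.7618]
[ 57.  74. 140. 195.]
```

```bash
cat > holes.py <<'E'
from plan import *
def blobs(c,pts,thr=.6,rad=45):
    g=cv2.GaussianBlur(cv2.cvtColor(c['img'],cv2.COLOR_RGB2GRAY),(3,3),0)
    for n,P in pts.items():
        u,v=np.round(proj(c,P)).astype(int);r=rad
        w=g[max(v-r,0):v+r,max(u-r,0):u+r];med=np.percentile(w,75)
        k,_=cv2.findContours((w<thr*med).astype(np.uint8),cv2.RETR_LIST,cv2.CHAIN_APPROX_NONE)
        for q in k:
            a=cv2.contourArea(q)
            if a>15 and len(q)>5:
                e=cv2.fitEllipse(q);x,y=e[0][0]+max(u-r,0),e[0][1]+max(v-r,0)
                if a/(np.pi/4*e[1][0]*e[1][1]+1e-6)>.8: print(n,(u,v),'c',np.round((x,y),1),'ax',np.round(e[1],1),'a',a,'at.034',onz(c,x,y,.034))
E
python3 - <<'E'
from holes import *
import pickle
c=pickle.load(open('w4.pkl','rb'))
P=dict(hole=[.588,-.222,.034],s20=[.5645,-.1865,.034],s50=[.59,-.170,.034])
for t in(.5,.65):print(t);blobs(c,{k:np.array(v) for k,v in P.items()},t,30)
E
```

```text
0.5
hole (np.int64(252), np.int64(167)) c [250. 193.] ax [ 7.5 15.1] a 78.0 at.034 [ 0.6181 -0.2066  0.034 ]
0.65
hole (np.int64(252), np.int64(167)) c [249.8 192.4] ax [ 8.8 17.8] a 110.0 at.034 [ 0.6175 -0.2072  0.034 ]
s50 (np.int64(286), np.int64(190)) c [264.8 184. ] ax [4.7 9.1] a 29.5 at.034 [ 0.5979 -0.1971  0.034 ]
s50 (np.int64(286), np.int64(190)) c [309.8 175.8] ax [11.9 39.1] a 299.5 at.034 [ 0.5587 -0.1555  0.034 ]
```

```bash
cat >> plan.py <<'E'
BY=np.array([.539,-.842,0]);BY/=np.linalg.norm(BY);BX=np.array([BY[1],-BY[0],0])
H=np.array([.588,-.222,0])
def foot(p,Rm): return p+Rm@(off+[0,0,.088])
def tgtb(fx,fy,fz,Rm=None):
    Rm=tool(BX,0) if Rm is None else Rm
    return H+BX*fx+BY*fy+Z*fz-Rm@(off+[0,0,.088]),Rm
E
python3 - <<'E'
from plan import *
q=tgtb(-.018,0,.050);step(*q);print(q[0])
E
```

```text
n 4 row [-6.7, -0.5, 31.4] [-0.0041, 0.0071, -0.002]
[ 0.6046 -0.2117  0.1492]
```

>>> drive_tool([
  [[-6.7,-0.5,31.4,-0.0041,0.0071,-0.002],[-6.7,-0.5,31.4,-0.0041,0.0071,-0.002],[-6.7,-0.5,31.4,-0.0041,0.0071,-0.002],[-6.7,-0.5,31.4,-0.0041,0.0071,-0.002],[0,0,0,0,0,0],[0,0,0,0,0,0],[0,0,0,0,0,0]],
])

```text
time: 7.12
position: [0.6056, -0.211, 0.1515]
tool_rot: [-0.282, 0.959, -0.002, 0.001]
ft_force: [1.4, -0.2, 0.1]
grip_width: 0.0358
grip_force: 25.0
```

Run:
```python
from plan import *
import pickle
c=look('wrist','w5.png');pickle.dump(c,open('w5.pkl','wb'));c4=pickle.load(open('w4.pkl','rb'))
o=sensors.get_obs();p=o['position'];Rm=R.from_quat(o['tool_rot']).as_matrix()
print(p,Rm,o['time'],o['ft_force'])
hs=[np.array(q) for q in([.588,-.222,.034],[.5645,-.1865,.034],[.59,-.170,.034])]
print('w5',[proj(c,h) for h in hs],'foot',proj(c,foot(p,Rm)))
a=cv2.resize(c['img'][90:270,150:350,::-1],(660,594),interpolation=cv2.INTER_CUBIC)
b=cv2.resize(c4['img'][130:230,220:320,::-1],(140,140)); z=np.zeros((594,140,3),np.uint8); z[:140]=b
for v in range(100,270,20): cv2.putText(a,str(v),(0,int((v-90)*3.3)+4),0,.35,(0,0,255),1)
for u in range(160,350,20): cv2.putText(a,str(u),(int((u-150)*3.3)-10,590),0,.35,(0,0,255),1)
cv2.imwrite('pics/v10.png',np.hstack([a,z]))
```

```text
[ 0.606  -0.2117  0.1524] [[-0.841  -0.5411  0.0047]
 [-0.5411  0.8409 -0.0046]
 [-0.0015 -0.0064 -1.    ]] 7.1667 [ 0.0143 -0.4844 -0.3909]
w5 [array([251.5   , 168.8644]), array([301.9249, 168.3216]), array([300.3847, 202.5303])] foot [249.594  197.3882]
```

View pics/v10.png

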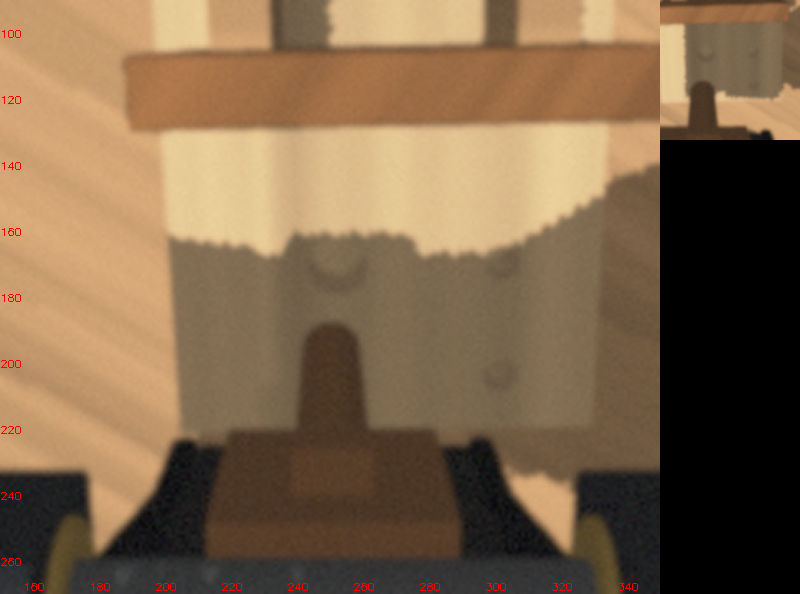

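The view shows the 15 mm hole at w5 about (252,169.5), as predicted, with small holes at (302,169) and (301,204). The dowel end is at about (250,188–197), hovering upright beside it. I'll refine both edges numerically.

Run:
```python
from plan import *
import pickle
ims=[];c=None
for i in range(8):
    c=look('wrist');ims.append(c['img'].astype(float))
c['avg']=np.mean(ims,0);pickle.dump(c,open('w6.pkl','wb'))
o=sensors.get_obs();p=o['position'];Rm=R.from_quat(o['tool_rot']).as_matrix();print(p,o['time'])
g=c['avg'].mean(2)
print('hole pred',proj(c,H+Z*.034),'foot pred',proj(c,foot(p,Rm)))
print('cols 236..268');
for v in range(160,186,2): print(v,g[v,238:268:1].round().astype(int).tolist())
print('foot')
for v in range(184,212,3): print(v,g[v,236:266].round().astype(int).tolist())
print('col250',g[178:200,250].round().astype(int).tolist())
print('col252 hole',g[155:186,252].round().astype(int).tolist())
```

```text
[ 0.605  -0.2119  0.1508] 7.5667
hole pred [252.1291 170.0752] foot pred [251.0362 196.7642]
cols 236..268
160 [137, 131, 133, 137, 140, 138, 135, 134, 137, 139, 142, 146, 150, 154, 150, 146, 143, 142, 145, 147, 145, 146, 146, 144, 143, 145, 149, 153, 151, 150]
162 [113, 102, 98, 98, 99, 98, 99, 99, 100, 101, 104, 106, 109, 110, 109, 108, 106, 105, 106, 106, 106, 106, 105, 104, 105, 105, 108, 109, 109, 109]
164 [119, 100, 94, 93, 93, 95, 95, 97, 98, 101, 103, 104, 104, 106, 106, 106, 105, 104, 103, 103, 102, 101, 101, 100, 102, 102, 104, 104, 104, 105]
166 [102, 96, 93, 93, 93, 94, 94, 97, 100, 103, 104, 106, 106, 107, 107, 105, 105, 103, 103, 104, 102, 102, 101, 100, 100, 101, 103, 104, 105, 105]
168 [96, 94, 94, 93, 93, 94, 92, 93, 98, 102, 104, 105, 105, 106, 106, 106, 106, 104, 104, 102, 103, 101, 98, 96, 98, 100, 102, 103, 104, 105]
170 [96, 93, 94, 94, 93, 93, 91, 89, 91, 96, 100, 103, 104, 106, 106, 104, 104, 104, 103, 102, 99, 96, 91, 91, 95, 100, 103, 104, 104, 105]
172 [95, 94, 95, 93, 93, 93, 91, 88, 87, 88, 92, 96, 98, 100, 103, 102, 101, 99, 96, 96, 93, 90, 89, 91, 95, 1
[... 1723 characters left out ...]
 53, 54, 52, 52, 57, 74, 90, 98, 101, 101, 102, 104]
205 [100, 98, 96, 94, 83, 67, 56, 55, 54, 55, 55, 57, 56, 56, 57, 57, 56, 55, 54, 54, 52, 52, 56, 67, 85, 96, 99, 101, 101, 103]
208 [99, 97, 96, 91, 78, 63, 55, 54, 55, 55, 55, 54, 56, 57, 57, 56, 56, 56, 55, 53, 53, 52, 53, 64, 81, 94, 100, 101, 102, 103]
211 [99, 97, 96, 88, 75, 62, 56, 55, 56, 55, 55, 57, 56, 56, 57, 57, 56, 55, 55, 52, 51, 52, 54, 60, 76, 92, 99, 101, 102, 103]
col250 [92, 97, 100, 100, 101, 101, 101, 100, 96, 82, 66, 58, 57, 56, 55, 56, 56, 55, 56, 57, 55, 56]
col252 hole [185, 185, 184, 182, 172, 150, 124, 109, 105, 106, 106, 107, 106, 106, 106, 106, 105, 103, 96, 93, 90, 89, 88, 92, 96, 99, 101, 101, 102, 102, 101]
```

Run:
```python
from plan import *
import pickle
c=pickle.load(open('w6.pkl','rb'));
o=sensors.get_obs();p=o['position'];Rm=R.from_quat(o['tool_rot']).as_matrix()
Hm=onz(c,253.0,170.1,.034);print('hole',Hm,'vs H',(Hm-H)@BX,(Hm-H)@BY)
fz=foot(p,Rm)[2];T=c['T']
for dz in(0,-.003):
    F=onz(c,249.85,195.7,fz+dz);dep=-(np.linalg.inv(T)@np.r_[F,1])[2]
    print('foot',F,'diam px expected',c['f']*.014/dep,'foot in tool',Rm.T@(F-p))
    d=Hm-F; print('shift in BX,BY',d@BX,d@BY,'tool',(Rm.T@d))
print('hole diam px',c['f']*.015/-(np.linalg.inv(T)@np.r_[Hm,1])[2])
print(Rm)
step(p,tool(BX,0))
```

```text
hole [ 0.5876 -0.2214  0.034 ] vs H -1.947533314500249e-05 -0.000735958686669543
foot [ 0.6035 -0.2142  0.0516] diam px expected 17.36766598267749 foot in tool [ 0.0025 -0.0007  0.0992]
shift in BX,BY 0.017271303788257305 -0.002529024729107535 tool [0.0173 0.0026 0.0176]
foot [ 0.6043 -0.2137  0.0486] diam px expected 17.15384220737143 foot in tool [ 0.0016 -0.0007  0.1022]
shift in BX,BY 0.01818214028320332 -0.002547312855392295 tool [0.0182 0.0026 0.0146]
hole diam px 17.75252351615111
[[-0.8416 -0.5401  0.0024]
 [-0.5401  0.8416 -0.0035]
 [-0.0001 -0.0042 -1.    ]]
n 1 row [0.0, 0.0, 0.0] [-0.0042, 0.0001, 0.0011]
```

>>> drive_tool([
  [[8.7,1.3,2,-0.004,0,0],[8.7,1.3,3,0,0,0],[0,0,5,0,0,0],[0,0,4,0,0,0],[0,0,0,0,0,0],[0,0,0,0,0,0]],
])

```text
time: 8.07
position: [0.5887, -0.2188, 0.1354]
tool_rot: [-0.281, 0.96, 0.001, -0.001]
ft_force: [0.9, -0.5, -0.3]
grip_width: 0.0354
grip_force: 25.0
```

Run:
```python
from plan import *
import pickle
ims=[]
for i in range(8):
    c=look('wrist');ims.append(c['img'].astype(float))
c['avg']=np.mean(ims,0);pickle.dump(c,open('w7.pkl','wb'))
o=sensors.get_obs();p=o['position'];Rm=R.from_quat(o['tool_rot']).as_matrix();print(p,o['time'],o['ft_force'],Rm[:,2])
g=c['avg'].mean(2);Hm=np.array([.5876,-.2214,.034])
print('hole pred',proj(c,Hm),'foot pred',proj(c,p+Rm@np.array([.0023,-.0007,.0995])))
for v in range(174,206,2): print(v,g[v,232:272].round().astype(int).tolist())
for u in(246,250,254): print(u,g[172:200,u].round().astype(int).tolist())
```

```text
[ 0.5891 -0.2188  0.1362] 8.4667 [ 0.0297 -0.5112 -0.5755] [-0.0004  0.0002 -1.    ]
hole pred [248.8391 194.6406] foot pred [249.7069 195.9389]
174 [97, 96, 97, 94, 95, 96, 98, 99, 100, 100, 101, 102, 103, 103, 104, 105, 104, 103, 103, 102, 102, 102, 102, 103, 103, 103, 104, 105, 106, 106, 108, 109, 108, 109, 108, 109, 109, 109, 109, 107]
176 [96, 95, 96, 96, 96, 96, 99, 99, 100, 100, 101, 102, 103, 104, 104, 104, 104, 104, 103, 102, 102, 102, 102, 103, 103, 103, 104, 105, 105, 107, 107, 107, 109, 108, 109, 110, 110, 108, 108, 107]
178 [98, 96, 96, 95, 96, 97, 98, 99, 99, 100, 101, 102, 103, 104, 105, 103, 104, 103, 103, 103, 103, 102, 102, 103, 103, 103, 103, 105, 106, 106, 108, 108, 109, 109, 109, 109, 109, 108, 108, 107]
180 [97, 97, 96, 96, 96, 94, 98, 98, 99, 101, 101, 102, 102, 103, 104, 105, 104, 103, 104, 102, 102, 102, 103, 103, 103, 103, 104, 104, 106, 106, 107, 108, 108, 108, 109, 109, 108, 108, 108, 107]
182 [97, 96, 96, 95, 95, 97, 96, 97, 99, 101, 101, 102, 102, 104, 104, 105, 104, 104, 104, 103, 102, 102, 102, 103, 103, 104, 104, 105, 105, 107, 108, 108, 108, 108, 109
[... 1708 characters left out ...]
0, 59, 57, 58, 58, 57, 58, 58, 58, 58, 59, 57, 55, 54, 54, 53, 59, 78, 96, 104, 107, 107, 109, 109, 109, 109, 109, 108, 108, 106]
204 [99, 97, 96, 96, 95, 95, 96, 95, 86, 71, 59, 57, 57, 56, 57, 56, 59, 58, 58, 59, 58, 57, 55, 54, 54, 54, 59, 72, 91, 103, 106, 107, 108, 109, 108, 109, 110, 108, 108, 107]
246 [104, 104, 104, 104, 104, 103, 105, 105, 104, 104, 104, 104, 104, 103, 103, 98, 86, 70, 60, 57, 57, 56, 57, 58, 57, 57, 57, 57]
250 [103, 103, 103, 103, 103, 103, 103, 103, 104, 103, 104, 103, 102, 103, 99, 86, 69, 60, 57, 57, 59, 59, 57, 58, 59, 59, 57, 58]
254 [102, 103, 102, 103, 102, 103, 102, 103, 103, 102, 102, 102, 103, 102, 101, 94, 82, 68, 58, 56, 53, 56, 55, 55, 56, 55, 56, 55]
```

>>> drive_tool([
  [[0,-0.7,0,0,0,0],[0,0,2,0,0,0],[0,0,2,0,0,0],[0,0,2,0,0,0],[0,0,0,0,0,0],[0,0,0,0,0,0]],
])

```text
time: 8.97
position: [0.5896, -0.2195, 0.1313]
tool_rot: [-0.282, 0.96, -0.0, 0.0]
ft_force: [-1.4, 1.6, 6.0]
grip_width: 0.0357
grip_force: 25.0
```

Run:
```python
from plan import *
o=sensors.get_obs();p=o['position'];Rm=R.from_quat(o['tool_rot']).as_matrix();print(p,o['time'],'F tool',Rm.T@o['ft_force'],'M tool',Rm.T@o['moment'],Rm[:,2])
```

```text
[ 0.5896 -0.2195  0.1313] 8.9667 F tool [ 0.3504  2.0871 -5.9986] M tool [-0.4368  0.1094  0.0315] [ 0.0002  0.     -1.    ]
```

>>> drive_tool([
  [[0,0.4,0,0,0,0],[0,0,0,0,0,0],[0,0,0,0,0,0]],
])

```text
time: 9.22
position: [0.5896, -0.2194, 0.1314]
tool_rot: [-0.282, 0.96, -0.0, 0.0]
ft_force: [-0.6, 0.1, 5.9]
grip_width: 0.0357
grip_force: 25.0
```

>>> drive_tool([
  [[0.4,0,0,0,0,0],[0,0,0,0,0,0],[0,0,0,0,0,0]],
])

```text
time: 9.47
position: [0.5894, -0.2195, 0.1314]
tool_rot: [-0.282, 0.96, -0.0, 0.0]
ft_force: [-0.8, 1.4, 5.6]
grip_width: 0.0359
grip_force: 25.0
```

>>> drive_tool([
  [[-0.8,0,0,0,0,0],[0,0,0,0,0,0],[0,0,0,0,0,0]],
])

```text
time: 9.72
position: [0.5897, -0.2193, 0.1314]
tool_rot: [-0.282, 0.96, -0.0, 0.0]
ft_force: [-0.5, 0.1, 6.8]
grip_width: 0.036
grip_force: 25.0
```

>>> drive_tool([
  [[0,0,-3,0,0,0],[-0.3,0,0,0,0,0],[0,0,2,0,0,0],[0,0,2,0,0,0],[0,0,0,0,0,0],[0,0,0,0,0,0]],
])

```text
time: 10.22
position: [0.5903, -0.219, 0.1287]
tool_rot: [-0.281, 0.96, -0.0, 0.0]
ft_force: [0.6, -0.9, -0.1]
grip_width: 0.0357
grip_force: 25.0
```

Run:
```python
from plan import *
import pickle
ims=[]
for i in range(8):
    c=look('wrist');ims.append(c['img'].astype(float))
c['avg']=np.mean(ims,0);pickle.dump(c,open('w8.pkl','wb'))
o=sensors.get_obs();p=o['position'];Rm=R.from_quat(o['tool_rot']).as_matrix();print(p,o['time'],'F tool',Rm.T@o['ft_force'],'M tool',Rm.T@o['moment'])
g=c['avg'].mean(2)
print('hole pred',proj(c,np.array([.5876,-.2214,.034])))
for v in range(184,216,2): print(v,g[v,234:266].round().astype(int).tolist())
```

```text
[ 0.5901 -0.219   0.129 ] 10.6167 F tool [-2.6429 -2.2552  1.8294] M tool [ 0.5154 -0.499   0.0006]
hole pred [249.599  196.3349]
184 [97, 95, 95, 95, 96, 98, 99, 99, 100, 101, 102, 104, 104, 104, 105, 104, 102, 104, 103, 103, 103, 103, 103, 103, 103, 105, 105, 107, 106, 107, 108, 109]
186 [97, 95, 96, 95, 97, 97, 99, 99, 101, 100, 102, 103, 103, 104, 104, 103, 104, 103, 103, 102, 103, 103, 103, 103, 103, 103, 105, 106, 107, 108, 108, 108]
188 [96, 95, 95, 96, 96, 97, 98, 99, 100, 100, 100, 99, 98, 97, 95, 93, 92, 94, 96, 98, 100, 101, 102, 103, 104, 103, 105, 105, 107, 108, 108, 109]
190 [96, 95, 95, 96, 97, 97, 98, 98, 97, 91, 83, 77, 71, 68, 65, 64, 63, 66, 68, 72, 78, 87, 95, 100, 102, 104, 105, 105, 106, 108, 108, 108]
192 [96, 96, 95, 94, 96, 97, 97, 93, 82, 69, 60, 58, 57, 57, 58, 58, 58, 56, 58, 56, 57, 61, 70, 85, 97, 102, 104, 105, 106, 107, 108, 107]
194 [95, 96, 95, 95, 96, 95, 92, 82, 68, 58, 57, 58, 58, 57, 57, 58, 59, 58, 58, 57, 54, 54, 57, 66, 83, 97, 104, 104, 106, 107, 108, 108]
196 [98, 96, 95, 95, 96, 94, 87, 76, 63, 58, 57, 57, 58, 58, 58, 58, 57, 58, 57, 56, 56
[... 590 characters left out ...]
07, 107, 109]
206 [98, 96, 96, 95, 95, 92, 82, 67, 59, 57, 57, 58, 57, 58, 58, 58, 59, 58, 59, 57, 56, 54, 54, 53, 58, 71, 90, 102, 106, 106, 107, 108]
208 [97, 96, 96, 95, 95, 91, 80, 66, 59, 57, 57, 57, 57, 58, 58, 57, 58, 58, 56, 56, 56, 56, 54, 53, 58, 69, 85, 100, 106, 107, 108, 109]
210 [97, 97, 95, 94, 94, 88, 76, 63, 58, 57, 57, 57, 58, 58, 59, 58, 58, 58, 58, 58, 56, 54, 54, 53, 55, 64, 84, 98, 105, 107, 107, 108]
212 [98, 97, 95, 95, 94, 88, 73, 62, 59, 57, 58, 58, 56, 58, 58, 59, 59, 59, 57, 58, 56, 54, 54, 52, 55, 61, 78, 97, 105, 107, 107, 108]
214 [97, 97, 96, 95, 94, 87, 72, 61, 57, 57, 57, 57, 57, 58, 57, 59, 58, 58, 57, 57, 56, 54, 54, 54, 54, 59, 75, 93, 105, 108, 108, 109]
```

The foot has dropped below the mouth with no upward force, so it is entering the hole. I'll continue down.

>>> drive_tool([
  [[0,0,3,0,0,0],[0,0,3,0,0,0],[0,0,0,0,0,0],[0,0,0,0,0,0]],
])

```text
time: 10.95
position: [0.59, -0.219, 0.1229]
tool_rot: [-0.282, 0.96, -0.0, 0.0]
ft_force: [3.7, -0.6, -2.1]
grip_width: 0.0361
grip_force: 25.0
```

Run:
```python
from plan import *
o=sensors.get_obs();p=o['position'];Rm=R.from_quat(o['tool_rot']).as_matrix();print(p,o['time'],'F tool',Rm.T@o['ft_force'],'M tool',Rm.T@o['moment'],Rm[:,2])
```

```text
[ 0.59   -0.219   0.1229] 10.95 F tool [-2.7374 -2.4985  2.1039] M tool [ 0.6799 -0.6489  0.0225] [ 0.0003 -0.0001 -1.    ]
```

>>> drive_tool([
  [[-0.4,-0.3,2,0,0,0],[0,0,3,0,0,0],[0,0,3,0,0,0],[0,0,3,0,0,0],[0,0,0,0,0,0],[0,0,0,0,0,0]],
])

```text
time: 11.45
position: [0.5903, -0.219, 0.1115]
tool_rot: [-0.282, 0.96, 0.0, -0.0]
ft_force: [3.3, -1.9, -2.7]
grip_width: 0.0357
grip_force: 25.0
```

>>> drive_tool([
  [[0,0,2,0,0,0],[0,0,2,0,0,0],[0,0,2,0,0,0],[0,0,0,0,0,0],[0,0,0,0,0,0]],
])

```text
time: 11.87
position: [0.5905, -0.2189, 0.1077]
tool_rot: [-0.282, 0.96, -0.0, 0.0]
ft_force: [1.4, -0.1, 8.1]
grip_width: 0.0356
grip_force: 25.0
```

Run:
```python
from plan import *
o=sensors.get_obs();p=o['position'];Rm=R.from_quat(o['tool_rot']).as_matrix();print(p,o['time'],'F tool',Rm.T@o['ft_force'],'M tool',Rm.T@o['moment'],Rm[:,2])
```

```text
[ 0.5905 -0.2189  0.1077] 11.8667 F tool [-1.0581 -0.8601 -8.0723] M tool [ 0.2012 -0.3165  0.0305] [ 0.0003 -0.0003 -1.    ]
```

>>> drive_tool([
  [[0,0,2,0,0,0],[0,0,1.5,0,0,0],[0,0,0,0,0,0],[0,0,0,0,0,0]],
])

```text
time: 12.2
position: [0.591, -0.2192, 0.1074]
tool_rot: [-0.282, 0.959, -0.001, 0.001]
ft_force: [-0.1, 1.8, 23.5]
grip_width: 0.0354
grip_force: 25.0
```

It moved exactly 24 mm below the mouth contact, so it is fully home. I'll ease off, open, and withdraw upward.

>>> drive_tool([
  [[0,0,-3,0,0,0],[0,0,-1,0,0,0],[0,0,0,0,0,0]],
])

```text
time: 12.45
position: [0.5907, -0.2192, 0.1075]
tool_rot: [-0.282, 0.96, -0.001, 0.0]
ft_force: [2.3, -1.0, 7.7]
grip_width: 0.0359
grip_force: 25.0
```

>>> drive_tool([
  [[0,0,0,0,0,0],[0,0,0,0,0,0],[0,0,0,0,0,0],[0,0,0,0,0,0],[0,0,0,0,0,0],[0,0,0,0,0,0]],
], gripper=65)

```text
time: 12.95
position: [0.5895, -0.2184, 0.1059]
tool_rot: [-0.282, 0.96, 0.001, -0.001]
ft_force: [-0.2, 0.5, -0.3]
grip_width: 0.0559
grip_force: 0.0
```

>>> drive_tool([
  [[0,0,-10,0,0,0],[0,0,-25,0,0,0],[0,0,-35,0,0,0],[0,0,-35,0,0,0],[0,0,-35,0,0,0],[0,0,0,0,0,0],[0,0,0,0,0,0],[0,0,0,0,0,0]],
])

```text
time: 13.62
position: [0.5898, -0.2185, 0.2469]
tool_rot: [-0.282, 0.96, 0.0, -0.0]
ft_force: [0.1, -0.6, 0.1]
grip_width: 0.0571
grip_force: 0.0
```

Run:
```python
from plan import *
import pickle
o=sensors.get_obs();print(o['position'],o['ft_force'],o['grip_width'],o['time'])
c=look('wrist','w9.png');s=look('scene','s9.png');t=look('top','t9.png')
# head top predicted at .116, axis at hole
Hm=np.array([.5876,-.2214,0])
for z in(.080,.116):
  print(z,'wrist',[proj(c,Hm+BX*x+BY*y+Z*z).round(1).tolist() for x in(-.007,.007) for y in(-.018,.018)],'scene',proj(s,Hm+Z*z),'top',proj(t,Hm+Z*z))
# mast-coloured (brown) blob in wrist view
h=cv2.cvtColor(c['img'],cv2.COLOR_RGB2HSV);m=proj(c,Hm+Z*.116).astype(int)
g=c['img'].mean(2)
print('row',m[1],g[m[1],m[0]-50:m[0]+50:2].round().astype(int).tolist())
print('col',m[0],g[m[1]-50:m[1]+50:2,m[0]].round().astype(int).tolist())
# change of scene elsewhere vs start
for n,cc in(('scene',s),('top',t)):
    a=cv2.imread(f'pics/{n}0.png')[:,:,::-1].astype(int);d=(np.abs(a-cc['img']).sum(2)>90).astype(np.uint8)
    d=cv2.morphologyEx(d,cv2.MORPH_OPEN,np.ones((3,3)))
    k,l,st,ce=cv2.connectedComponentsWithStats(d)
    print(n,[st[i].tolist() for i in range(1,k) if st[i][4]>20])
```

```text
[ 0.5898 -0.2185  0.2469] [ 0.1463 -0.5524  0.0761] 0.0570829075602395 13.6167
0.08 wrist [[266.8, 182.4], [231.4, 182.3], [267.0, 168.9], [231.2, 168.9]] scene [158.6772 238.4282] top [332.5421 170.0963]
0.116 wrist [[268.8, 192.3], [229.2, 192.2], [269.1, 177.3], [228.9, 177.2]] scene [154.9234 227.4793] top [334.672  167.9358]
row 184 [154, 154, 151, 150, 152, 153, 156, 169, 186, 187, 184, 183, 186, 185, 151, 96, 61, 64, 63, 64, 65, 60, 59, 61, 60, 60, 64, 64, 60, 60, 58, 63, 60, 59, 61, 70, 92, 96, 97, 100, 97, 97, 94, 92, 94, 94, 94, 99, 104, 105]
col 248 [109, 111, 110, 146, 175, 177, 177, 178, 170, 144, 106, 96, 96, 91, 68, 55, 50, 55, 54, 56, 58, 58, 55, 63, 61, 60, 59, 60, 60, 66, 89, 95, 97, 96, 97, 96, 128, 151, 155, 159, 156, 149, 148, 147, 154, 159, 154, 118, 67, 59]
scene [[137, 0, 30, 27, 454], [283, 0, 93, 78, 4679], [236, 2, 19, 30, 309], [86, 10, 27, 13, 156], [55, 19, 21, 3, 63], [238, 40, 27, 23, 309], [491, 59, 8, 14, 85], [503, 60, 9, 12, 73], [60, 64, 132, 137, 8391], [497, 68, 10, 18, 108], [297, 79, 215, 97, 5367], [494, 93, 5, 7, 21], [149, 111, 224, 162, 7347], [272, 122, 21, 7, 99], [343, 176, 27, 19, 380], [244, 178, 29, 21, 242], [322, 178, 21, 15, 197], [376, 188, 25, 24, 390], [374, 219, 10, 11, 77], [376, 236, 9, 4, 32], [387, 240, 8, 6, 39], [374, 243, 10, 5, 40]]
top [[0, 0, 512, 384, 164457], [159, 191, 7, 6, 36], [167, 202, 5, 5, 21], [429, 224, 29, 18, 132], [470, 238, 25, 8, 100], [451, 244, 4, 7, 26], [484, 251, 5, 15, 65], [452, 254, 3, 12, 36], [98, 262, 3, 10, 30], [432, 268, 32, 17, 142], [482, 272, 15, 14, 88], [486, 290, 4, 8, 31], [453, 295, 4, 11, 40], [486, 299, 5, 8, 30], [229, 341, 26, 14, 212], [246, 373, 15, 5, 46], [233, 379, 10, 5, 40]]
```

The head sits exactly where the fully-home prediction puts it (columns 229–268, edge at row 193), and the gripper is clear.

```bash
python3 -c "
from rig import ticket
print(ticket.hand_in())"
```

```text
the job is handed in; nothing more can be done
None
```

The mast came off its hook without being forced and now stands upright in the base's 15 mm hole. It is pressed fully home, 24 mm below the mouth, and released; the job is handed in at about 14 s of the 58 s allowed.

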